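Hang the print scraper back on its peg

TASK

The print scraper is parked blade-down in the slotted block beside the little tool board. Hang it up by the hole in its handle on the board's one empty peg, so that it is well onto the peg, behind the upturned tip, and hangs freely and still with the blade down. Leave the spool, the jar and the loose screwdriver where they are.

Things in the scene. Friction and masses are not known exactly. Their poses are not given: they have to be found in the camera images.
- scraper: Print scraper, 90 g: steel blade 64 wide (y), 4 thick (x), 50 mm high; red plastic handle 36 wide (y), 16 thick (x), from 60 to 142 mm above the blade edge. A round 22 mm hole runs through the handle along x, centred 124 mm above the blade edge, 7 mm of material beside and above it. Origin: middle of the lower blade edge; z up the handle. Both faces alike.
- scraper_eye (a point): Centre of the hole in the scraper's handle (124 mm up the scraper's z from its origin, mid-thickness); the hole runs along the scraper's x.
- parking_block: Black block, 54 (x) by 110 (y) by 50 mm high, fixed to the table. The blade stands loosely in its slot, 6 mm wide in x, 70 mm long in y, 38 mm deep (slot floor 12 mm above the table), and draws out straight up. Origin: centre of underside.
- tool_board: Low white standing pegboard, fixed: panel 360 wide (y), 12 thick (x), 215 mm high; plywood foot 12 mm thick reaching 90 mm out in front. Origin: mid-panel at table height; front looks to its own -x. Three holders on the front, 90 mm apart, all 190 mm above the table, in an order that changes.
- peg: The empty peg: one plain level steel bar, 8 mm diameter, 190 mm above the table, straight out of the board along its own -x for 55 mm, then an upturned tip (axis rises 4 mm in 5 mm; 64 mm out in all). A 3 mm thick, 22 by 30 mm plate at its root. Origin: on the bar axis at the board face; z up.
- cutter_holder: Two short prongs carrying red-handled cutters (fixed, occupied), about 40 mm wide, out to 35 mm from the board, from 24 mm above to 106 mm below its origin. Origin at the board's face.
- driver_holder: Small black ledge with a red-handled screwdriver standing in it (fixed, occupied), 34 mm wide, out to 38 mm from the board, from 25 mm above to 100 mm below its origin. Origin at the board's face.
- spool: Small black filament spool lying flat, 90 mm diameter, 38 mm high, bystander. Origin: centre of underside.
- jar: Grey jar with lid, 48 mm diameter, 70 mm high, bystander. Origin: centre of underside.
- driver: Loose screwdriver lying on the table, 160 mm long along its x, bystander.
There are look-alikes about, which are no part of the job. What is shaped like the scraper but green or yellow is not meant.

How it is judged:
At the end, for the whole second after the job is handed in: The hole in the handle is threaded on the empty peg, its centre 4 to 48 mm out from the board's face, within 8 mm sideways of the peg's axis and 2 to 11 mm below it; the scraper rests on the peg (over 0.2 N), blade down within 0.3 rad of upright and slower than 0.03 m/s (x of scraper_eye in the frame of peg between -0.048 and -0.004 m and y of scraper_eye in the frame of peg between -0.008 and 0.008 m and z of scraper_eye in the frame of peg between -0.011 and -0.002 m and angle between scraper's own z axis and vertical below 0.3 rad and contact force between scraper and peg above 0.2 N and linear speed of scraper below 0.03 m/s); the robot touches nothing.
It fails at once if the spool is pushed more than 30 mm from its place (distance of spool from where it was at the start of the episode above 0.03 m).
It fails at once if the jar is pushed more than 30 mm from its place (distance of jar from where it was at the start of the episode above 0.03 m).
It fails at once if the driver is pushed more than 30 mm from its place (distance of driver from where it was at the start of the episode above 0.03 m).
It also fails if it takes over 50 s, if anything falls off the work surface, if the arm or the gripper's body presses on something with over 40 N, if the wrist force passes 120 N, or if a joint passes its speed limit or range.

ROBOT

A 6-joint arm with a two-finger parallel gripper is mounted at the origin on the work surface. World frame = base frame: x ahead of the robot, y to its left, z up, the work surface at z = 0. Lengths are in m, angles in rad, forces in N, time in s.
With the tool pointing down it reaches from about 0.375 to 0.825 m from the base axis. Payload 5.5 kg.
Tool frame: the origin (TCP) lies midway between the tips of the shut fingers; the grasp point (between the pads) lies 19 mm behind it; z points along the fingers, y is the direction in which the jaws open and shut (so a half turn about z gives the same grasp; the last joint's range is limited). The gripper opens to 85 mm and grips with 20 to 120 N. Pads are 22 mm wide; open, the fingers measure 114 mm over their backs; the gripper's body (76 mm by 85 mm) begins 54 mm behind the grasp point. The pads swing forward as they close: fully open they stand 13 mm farther back than shut.
Start: joints at [-1.254, 0.314, -0.047, 1.21, 0, 1.571], TCP at [0.187, -0.57, 0.231] pointing down, gripper open.
Joint ranges: [-2.67, 2.67], [-0.69, 1.73], [-1.03, 1.25], [-2.08, 2.16], [-1.42, 1.45], [-3.14, 3.14]. Speed limits (rad/s): [2.39, 2.39, 3.01, 3.14, 3.14, 3.14].

INTERFACE

Orientations are given as a unit quaternion [x, y, z, w].
In Python, from rig import r gives the robot as it stands. The module is installed in compiled form; this text tells all that it offers.
- The arm moves only by the tool arm_command, never from a script. Its argument "motion" is a list of rows, each a list of 7 numbers: the turn, a rotation vector about the world's x, y, z scaled (see below), then the shift along the world's x, y, z scaled (see below), then the gripper command: -1 is shut, 1 is fully open, values between are in proportion. In form: [[wx, wy, wz, dx, dy, dz, fingers], ...]. A call has 1 to 10 rows; each row is the pose to reach, as a shift and turn from the pose commanded when the call began, turning the shorter way round; what a row does not reach only later rows make up. The controller multiplies each number of a shift by 50 cm and each number of a turn by pi rad. A row lasts 1/8 s, in which the tool goes at most 62.5 mm and 10.7 degrees, less where a joint would pass 70% of its speed; a pose out of reach is approached as far as the arm can. A call with a number of a shift or a turn outside -1 to 1 is refused whole. A call with a gripper value outside its range is refused whole. The fingers move at their own pace and stop on an object; "force" is the grip in N (left out, the last holds). Time passes only in rows, so rows that repeat a pose let the fingers close. It gives the time, the measured TCP pose, the force and the opening at its end, in the units of the state.
- r.read_state(): the state, without advancing time (a new reading comes with each control period).
- r.snapshot(name): name is "scene" or "top"; returns a dict with "image" (420x560x3 uint8, blue, green, red), "K" (3x3 intrinsics, pixels), "distortion" ([k1, k2, p1, p2, k3] as OpenCV has them; the pictures are not rectified), "camera_from_world" (4x4, takes a point from world to camera coordinates). Camera axes: x right, y up, looking along -z (the intrinsics and any distortion apply to the point x, -y, -z); pixel columns grow to the right and rows downward; lengths in m; the calibration is good to about 2 mm. A picture is of the moment at which its call begins. There is no depth.
- r.close_job(): hands the job in, once; it reports no verdict.
The state is a dict: "t": time; "q": joint angles; "dq": joint speeds; "tau": joint torques, N m; "tcp_pos": TCP position; "eef_rot": TCP orientation; "force": force on the tool from outside, world axes, zero at the start; "wrist_torque": the same for the moment, N m; "finger_gap": finger opening in m.
Only numpy, scipy, OpenCV 4.12 (cv2) and the standard library are available. Lean on these libraries where they do the work, as an engineer would, in place of code of your own. Each camera call takes 0.05 s, during which the arm holds its last target. There are 200 camera calls.

## Working session

There is one attempt and no reset: what is moved stays moved. The work goes in short steps, Python scripts to look and compute and a tool call to move; the robot and the scene stay as the last step left them, time stands still between calls to the robot, and variables do not carry over. Pictures are saved under pics/ and viewed, about 8 in all and at most 12, crops included, and the job is handed in when it is done.

Besides the shell and the picture viewer there is one more tool, called after ">>>" as a command line: name --pt "numbers of a row" for each row, then --argument value for the rest. arm_command: Moves the arm, as the interface text tells. Shifts and turns lie within -1 to 1; 1 stands for 50 cm of shift or pi rad of turn. Its arguments: {"type":"object","properties":{"motion":{"type":"array","items":{"type":"array","items":{"type":"number"}}},"force":{"type":"number"}},"required":["motion"]}

```bash
mkdir -p pics
cat > h.py <<'E'
import numpy as np, cv2
from rig import r
def snap(n,f=None):
    s=r.snapshot(n)
    if f: cv2.imwrite(f,s["image"])
    return s
F=np.diag([1.,-1,-1])
def rt(s):
    M=np.array(s["camera_from_world"]); return F@M[:3,:3],F@M[:3,3]
def proj(s,P):
    R,t=rt(s); return cv2.projectPoints(np.float64(P).reshape(-1,3),cv2.Rodrigues(R)[0],t,np.array(s["K"]),np.array(s["distortion"],float))[0].reshape(-1,2)
def ray(s,px):
    R,t=rt(s); u=cv2.undistortPoints(np.float64(px).reshape(-1,1,2),np.array(s["K"]),np.array(s["distortion"],float)).reshape(-1,2)
    d=np.c_[u,np.ones(len(u))]@R; return -R.T@t,d/np.linalg.norm(d,axis=1)[:,None]
def atz(s,px,z):
    c,d=ray(s,px); return c+d*((z-c[2])/d[:,2])[:,None]
E
python3 - <<'E'
from h import *
a=snap("scene","pics/s0.png"); b=snap("top","pics/t0.png")
for s in(a,b): print(-rt(s)[0].T@rt(s)[1], rt(s)[0][2], s["K"][0][0])
print(r.read_state())
E
```

```text
[ 1.31722697 -0.37190589  0.70764209] [-0.7470783   0.32866649 -0.57779958] 486.95209499685785
[ 0.45703644 -0.04231508  1.14818482] [ 0.14295506  0.01669039 -0.98958844] 484.41265687839956
{'t': 0.1, 'q': array([-1.25401982e+00,  3.14167298e-01, -4.79969629e-02,  1.21018877e+00,
       -1.00624029e-05,  1.57080316e+00]), 'dq': array([ 0.00071061, -0.00094631,  0.00336025,  0.00101343,  0.00061048,
       -0.00019195]), 'tau': array([ 1.08447189e-04, -5.40766597e+01,  3.40541053e+01,  1.12274371e-02,
       -8.20418404e-05, -4.84022038e-06]), 'tcp_pos': array([ 0.18673598, -0.56964774,  0.23050575]), 'eef_rot': array([ 9.87483020e-01,  1.57723426e-01, -1.27737930e-04, -7.67815716e-04]), 'force': array([ 0.26084339, -1.01775065,  0.4692544 ]), 'wrist_torque': array([ 0.0247608 , -0.0264999 , -0.00362563]), 'finger_gap': 0.08571616617841105}
```

View pics/s0.png

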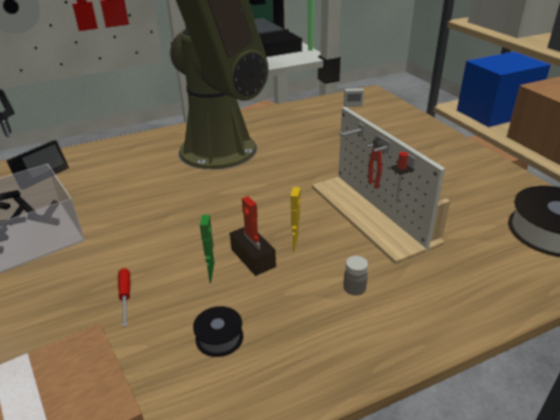

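View pics/t0.png

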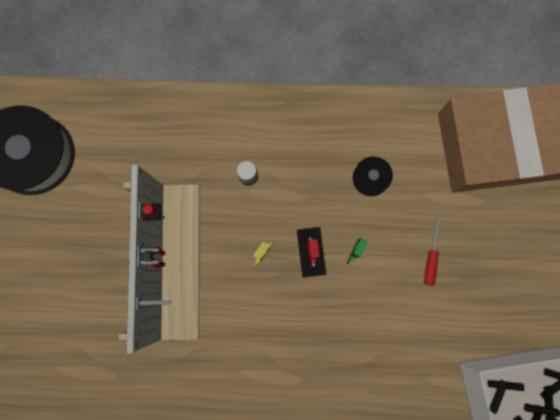

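The scraper candidates in the scene view are green at (207,245), red in the black block at (252,220), and yellow at (295,218). There are also red things on the back wall at (85,15) and (115,10), and the cutters and screwdriver on the board. I choose the red one in the block, which the top view shows at (313,250). The empty peg is at about (350,132) in the scene view and (155,302) in the top view. The jar is at (356,275), the spool at (218,330), and the loose screwdriver at (124,295). Next is one close crop to check the choice.

Run:
```python
from h import *
a=cv2.imread("pics/s0.png"); b=cv2.imread("pics/t0.png")
def c(i,x,y,w,h,W,H): return cv2.resize(i[y:y+h,x:x+w],(W,H),interpolation=cv2.INTER_CUBIC)
top=np.hstack([c(a,220,185,80,60,400,300),c(a,325,105,80,60,400,300)])
bot=np.hstack([c(b,280,220,80,60,400,300),c(b,120,270,80,60,400,300)])
cv2.imwrite("pics/c0.png",np.vstack([top,bot]))
```

```text
(no output)
```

View pics/c0.png

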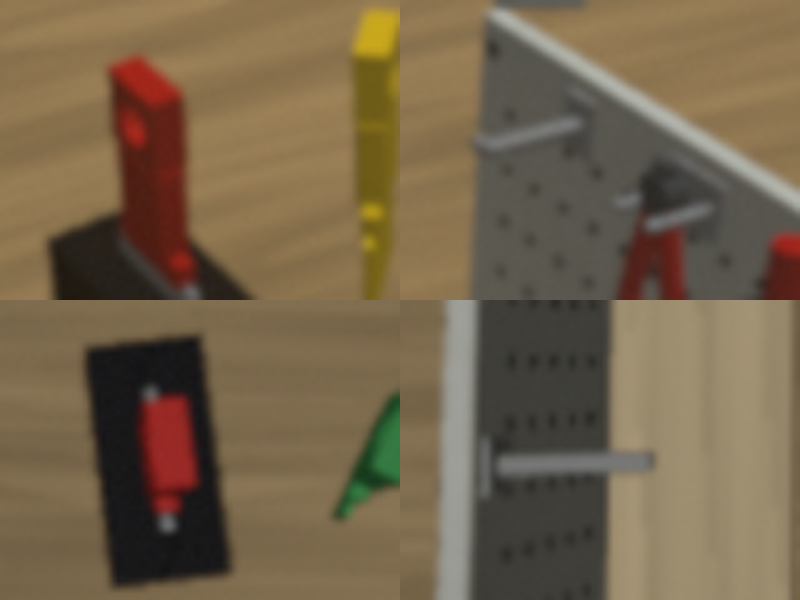

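Run:
```python
from h import *
a=snap("scene"); b=snap("top")
np.set_printoptions(precision=4,suppress=True)
B=atz(b,[(297.2,229.8),(320,227.2),(326.2,274.6),(302.4,277.2)],.05);print("block",B,B.mean(0))
S=atz(b,[(309.4,239.6),(317.6,239),(319.6,257.6),(311,258.4)],.154);print("scr",S,S.mean(0))
P=atz(b,[(139.4,302.6),(170.4,302.2)],.19);print("peg",P, np.linalg.norm(P[0]-P[1]))
T=atz(b,[(132,166),(138,166),(127.5,351),(133,351)],.215);print("board top",T)
def tri(pa,pb):
    (c1,d1),(c2,d2)=ray(a,[pa]),ray(b,[pb]);d1=d1[0];d2=d2[0]
    k=np.linalg.lstsq(np.c_[d1,-d2],c2-c1,rcond=None)[0];p,q=c1+k[0]*d1,c2+k[1]*d2
    return (p+q)/2,np.linalg.norm(p-q)
print("peg tip",tri((341.5,133.5),(170.4,302.2)),"root",tri((362,129.4),(139.4,302.6)))
print("scr eye scene px (246.6,210):", tri((246.6,210),(314.4,248.6)))
for n,px,z in(("jar",(247,170),.07),("spool",(373,175),.038),("yellow",(262,252),.1),("green",(358,250),.1)):print(n,atz(b,[px],z))
```

```text
block [[ 0.5763 -0.0613  0.05  ]
 [ 0.5835 -0.1131  0.05  ]
 [ 0.477  -0.1285  0.05  ]
 [ 0.4697 -0.0753  0.05  ]] [ 0.5266 -0.0946  0.05  ]
scr [[ 0.5454 -0.085   0.154 ]
 [ 0.547  -0.1018  0.154 ]
 [ 0.5091 -0.1065  0.154 ]
 [ 0.507  -0.089   0.154 ]] [ 0.5271 -0.0956  0.154 ]
peg [[0.4116 0.2442 0.19  ]
 [0.4137 0.1843 0.19  ]] 0.05990900451453067
board top [[0.6767 0.2697 0.215 ]
 [0.677  0.258  0.215 ]
 [0.3245 0.252  0.215 ]
 [0.3247 0.2418 0.215 ]]
peg tip (array([0.415 , 0.1861, 0.1935]), np.float64(0.005567728414807795)) root (array([0.4125, 0.246 , 0.1901]), np.float64(0.003958637085582368))
scr eye scene px (246.6,210): (array([ 0.528 , -0.0988,  0.1316]), np.float64(0.004235356757073637))
jar [[0.7082 0.0563 0.07  ]]
spool [[ 0.7104 -0.2352  0.038 ]]
yellow [[0.5207 0.0145 0.1   ]]
green [[ 0.5304 -0.1922  0.1   ]]
```

>>> arm_command --pt "0 0 0.44 0.68 0.95 -0.01 1" --pt "0 0 0.44 0.68 0.95 -0.01 1" --pt "0 0 0.44 0.68 0.95 -0.01 1" --pt "0 0 0.44 0.68 0.95 -0.01 1" --pt "0 0 0.44 0.68 0.95 -0.01 1" --pt "0 0 0.44 0.68 0.95 -0.01 1" --pt "0 0 0.44 0.68 0.95 -0.01 1" --pt "0 0 0.44 0.68 0.95 -0.01 1" --pt "0 0 0.44 0.68 0.95 -0.01 1" --pt "0 0 0.44 0.68 0.95 -0.01 1" --force 40

```text
t: 1.45
tcp_pos: [0.5283, -0.0924, 0.226]
eef_rot: [0.659, 0.752, 0.0, -0.0]
force: [0.2, -1.6, -0.3]
finger_gap: 0.0852
```

>>> arm_command --pt "0 0 0 0 0 -0.08 1" --pt "0 0 0 0 0 -0.16 1" --pt "0 0 0 0 0 -0.23 1" --pt "0 0 0 0 0 -0.23 1" --pt "0 0 0 0 0 -0.23 1"

```text
t: 2.08
tcp_pos: [0.5275, -0.0957, 0.1125]
eef_rot: [0.661, 0.751, 0.0, 0.0]
force: [0.2, -0.4, -0.1]
finger_gap: 0.0855
```

Run:
```python
from h import *
def c(i,x,y,w,h,W,H): return cv2.resize(i[y:y+h,x:x+w],(W,H),interpolation=cv2.INTER_CUBIC)
a=snap("scene")["image"];b=snap("top")["image"]
cv2.imwrite("pics/c1.png",np.hstack([c(a,190,130,120,150,400,500),c(b,250,190,120,150,400,500)]))
s=r.read_state();print(s["tcp_pos"],s["force"])
```

```text
[ 0.528258   -0.09566477  0.1131743 ] [ 0.30170251 -0.26805614  0.30503023]
```

View pics/c1.png

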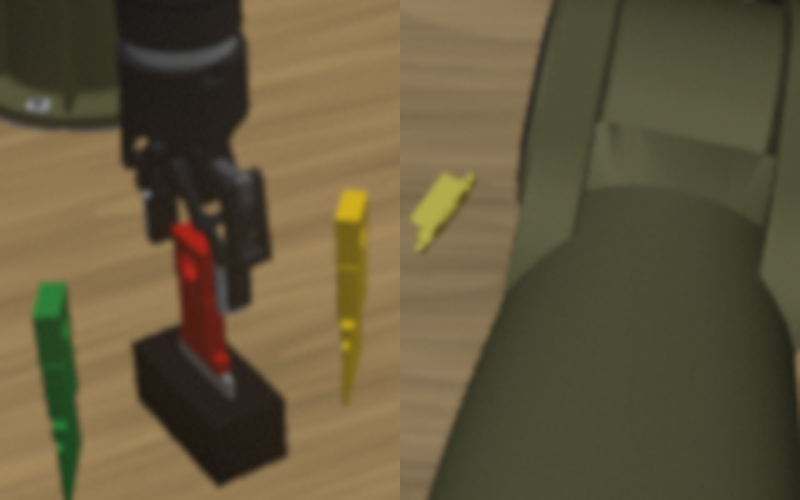

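The red scraper stands between the open fingers at crop (195,270). The near finger is at (240,250), and green (60,350) and yellow (350,260) are clear. I'll close the gripper.

>>> arm_command --pt "0 0 0 0 0 0 -1" --pt "0 0 0 0 0 0 -1" --pt "0 0 0 0 0 0 -1" --pt "0 0 0 0 0 0 -1" --pt "0 0 0 0 0 0 -1" --pt "0 0 0 0 0 0 -1" --force 40

```text
t: 2.92
tcp_pos: [0.5271, -0.0952, 0.1117]
eef_rot: [0.66, 0.751, 0.0, 0.0]
force: [-0.6, 0.5, 4.9]
finger_gap: 0.0357
```

>>> arm_command --pt "0 0 0 0 0 0.02 -1" --pt "0 0 0 0 0 0.05 -1" --pt "0 0 0 0 0 0.08 -1" --pt "0 0 0 0 0 0.116 -1" --pt "0 0 0 0 0 0.116 -1" --pt "0 0 0 0 0 0.116 -1"

```text
t: 3.68
tcp_pos: [0.5268, -0.0951, 0.1692]
eef_rot: [0.66, 0.751, -0.0, 0.0]
force: [-0.5, 0.2, -1.5]
finger_gap: 0.0356
```

>>> arm_command --pt "0 0 0 -0.08 0 0 -1" --pt "0 0 -0.01 -0.16 0 0 -1" --pt "0 0 -0.02 -0.225 0.05 0 -1" --pt "0 0 -0.027 -0.225 0.14 0 -1" --pt "0 0 -0.027 -0.225 0.24 0 -1" --pt "0 0 -0.027 -0.225 0.34 0 -1" --pt "0 0 -0.027 -0.225 0.42 0 -1" --pt "0 0 -0.027 -0.225 0.45 0 -1" --pt "0 0 -0.027 -0.225 0.45 0 -1" --pt "0 0 -0.027 -0.225 0.45 0 -1"

```text
t: 4.92
tcp_pos: [0.4141, 0.1288, 0.1689]
eef_rot: [0.692, 0.722, -0.001, 0.0]
force: [-0.8, -1.6, -1.8]
finger_gap: 0.0358
```

Run:
```python
from h import *
def c(i,x,y,w,h,W,H): return cv2.resize(i[y:y+h,x:x+w],(W,H),interpolation=cv2.INTER_CUBIC)
S=snap("scene");T=snap("top");a=S["image"];b=T["image"]
s=r.read_state();p=s["tcp_pos"];print(p,s["force"],s["finger_gap"],s["eef_rot"])
e=p+[0,0,.0243]
print("eye",proj(S,e),proj(T,e),"peg tip/bend/root",proj(S,[[.414,.1843,.194],[.4137,.19,.19],[.4117,.2442,.19]]))
cv2.imwrite("pics/s2.png",a)
cv2.imwrite("pics/c2.png",np.hstack([c(a,270,70,120,150,400,500),c(b,110,220,120,150,400,500)]))
```

```text
[0.41433944 0.12875976 0.16915518] [-0.22305377 -0.19069294 -1.81992538] 0.03560830796285817 [ 6.92195514e-01  7.21709980e-01 -2.74701539e-04  2.12017709e-05]
eye [[318.88816403 138.55167753]] [[198.71408177 302.59805496]] peg tip/bend/root [[339.47201016 133.48608341]
 [341.40539491 134.48329981]
 [360.36650121 129.63871365]]
```

View pics/c2.png

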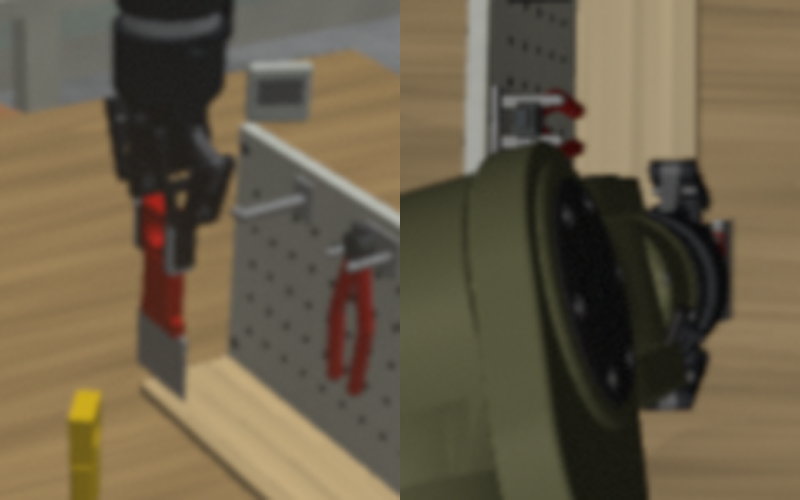

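The scraper hangs upright in the gripper, with its blade corners at crop (140,362) and (185,398). The peg runs from (238,212) to (305,198). I'll compare these with the predicted pixels.

Run:
```python
from h import *
a=cv2.imread("pics/s2.png");S=snap("scene")
p=np.array([.4143,.1288,.1692]);th=np.radians(2.65);d=np.array([np.cos(th),np.sin(th),0]);n=np.array([np.sin(th),-np.cos(th),0])
e=p+[0,0,.0243];Z=np.array([0,0,1.]);k=8
im=cv2.resize(a[110:200,290:380],(720,600),interpolation=cv2.INTER_CUBIC)
f=lambda q:((q-[290,110]+.5)*[8,600/90]).astype(int)
pts=[e+d*s*.032+n*.002*m-Z*.124 for s in(-1,1) for m in(-1,1)]+[e+d*s*.018+n*.008*m+Z*.018 for s in(-1,1) for m in(-1,1)]
for q in f(proj(S,pts)):cv2.circle(im,tuple(map(int,q)),3,(0,255,0),-1)
t=np.linspace(0,2*np.pi,60);ring=[e+n*.008+.011*(d*np.cos(u)+Z*np.sin(u)) for u in t]
cv2.polylines(im,[f(proj(S,ring)).astype(np.int32)],True,(255,255,0),1)
cv2.polylines(im,[f(proj(S,[[.414,.1843,.194],[.4138,.1893,.19],[.4117,.2442,.19]])).astype(np.int32)],False,(255,0,255),1)
cv2.imwrite("pics/c3.png",im)
```

```text
(no output)
```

View pics/c3.png

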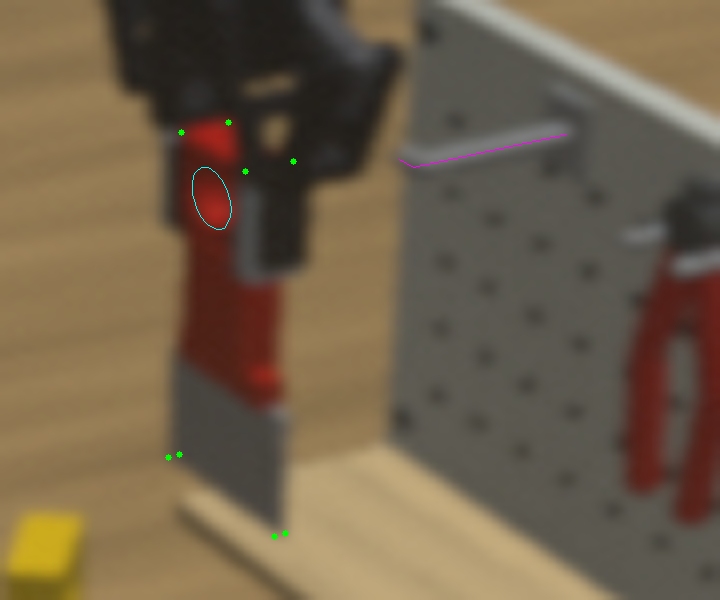

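Predicted and observed positions agree. Blade and peg both appear about 1 px (2 mm) higher than predicted, so their relative position is sound. I'll thread the scraper on slowly.

>>> arm_command --pt "0 0 0 0 0.02 -0.004 -1" --pt "0 0 0 0 0.04 -0.004 -1" --pt "0 0 0 -0.001 0.06 -0.004 -1" --pt "0 0 0 -0.001 0.08 -0.004 -1" --pt "0 0 0 -0.001 0.09 -0.004 -1" --pt "0 0 0 -0.001 0.1 -0.004 -1" --pt "0 0 0 -0.001 0.11 -0.004 -1" --pt "0 0 0 -0.002 0.12 -0.004 -1" --pt "0 0 0 -0.002 0.12 -0.004 -1" --pt "0 0 0 -0.002 0.12 -0.004 -1"

```text
t: 6.32
tcp_pos: [0.4134, 0.1898, 0.1673]
eef_rot: [0.692, 0.722, -0.0, 0.0]
force: [-0.2, 0.2, -1.2]
finger_gap: 0.0356
```

>>> arm_command --pt "0 0 0 0 0.01 0 -1" --pt "0 0 0 0 0.02 0 -1" --pt "0 0 0 0 0.03 0 -1" --pt "0 0 0 -0.001 0.04 0 -1" --pt "0 0 0 -0.001 0.05 0 -1" --pt "0 0 0 -0.001 0.056 0 -1" --pt "0 0 0 -0.001 0.056 0 -1" --pt "0 0 0 -0.001 0.056 0 -1"

```text
t: 7.32
tcp_pos: [0.4129, 0.2178, 0.1673]
eef_rot: [0.692, 0.722, -0.0, 0.0]
force: [0.4, -0.2, -1.1]
finger_gap: 0.0353
```

Run:
```python
from h import *
def c(i,x,y,w,h,W,H): return cv2.resize(i[y:y+h,x:x+w],(W,H),interpolation=cv2.INTER_CUBIC)
S=snap("scene");T=snap("top")
s=r.read_state();print(s["tcp_pos"],s["force"],s["wrist_torque"],s["finger_gap"])
cv2.imwrite("pics/c4.png",np.hstack([c(S["image"],310,80,100,125,400,500),c(T["image"],100,220,120,150,400,500)]))
```

```text
[0.4129349 0.2177399 0.1673127] [ 0.5086288  0.580174  -1.226465 ] [ 0.00275113 -0.03547053 -0.05652998] 0.03509548364879921
```

View pics/c4.png

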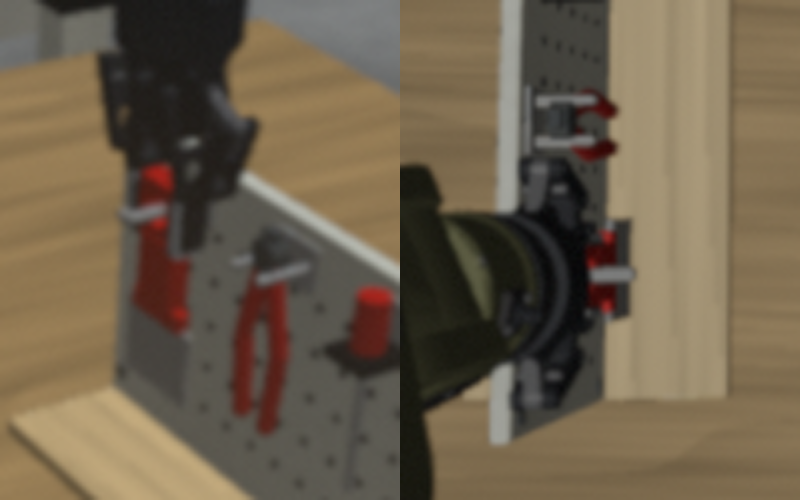

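The peg pokes out through the hole at crop (145,213), and in the top view at (612,273), with no contact force. I'll lower until it touches.

>>> arm_command --pt "0 0 0 0 0 -0.006 -1" --pt "0 0 0 0 0 -0.012 -1" --pt "0 0 0 0 0 -0.016 -1" --pt "0 0 0 0 0 -0.016 -1" --pt "0 0 0 0 0 -0.016 -1"

```text
t: 8.05
tcp_pos: [0.4129, 0.2179, 0.1593]
eef_rot: [0.692, 0.722, 0.0, -0.0]
force: [-0.2, -0.9, -1.0]
finger_gap: 0.0357
```

>>> arm_command --pt "0 0 0 0 0 -0.002 -1" --pt "0 0 0 0 0 -0.002 -1"

```text
t: 8.3
tcp_pos: [0.4131, 0.2179, 0.1585]
eef_rot: [0.692, 0.722, 0.0, 0.0]
force: [0.3, -0.3, 1.3]
finger_gap: 0.0354
```

>>> arm_command --pt "0 0 0 0 0 0 -0.05" --pt "0 0 0 0 0 0 0.1" --pt "0 0 0 0 0 0 0.3" --pt "0 0 0 0 0 0 0.45" --pt "0 0 0 0 0 0 0.45" --pt "0 0 0 0 0 0 0.45"

```text
t: 9.05
tcp_pos: [0.4129, 0.2179, 0.1583]
eef_rot: [0.692, 0.722, 0.0, 0.0]
force: [-0.0, 0.2, -0.6]
finger_gap: 0.0622
```

>>> arm_command --pt "0 0 0 0 0 0.03 0.45" --pt "0 0 0 0 0 0.08 0.45" --pt "0 0 0 0 0 0.14 0.45" --pt "0 0 0 0 0 0.2 0.45" --pt "0 0 0 0 -0.1 0.25 0.45" --pt "0 0 0 0 -0.2 0.25 0.45" --pt "0 0 0 0 -0.3 0.25 0.45" --pt "0 0 0 0 -0.4 0.25 0.45" --pt "0 0 0 0 -0.4 0.25 0.45" --pt "0 0 0 0 -0.4 0.25 0.45"

```text
t: 10.3
tcp_pos: [0.4131, 0.018, 0.284]
eef_rot: [0.692, 0.722, 0.001, 0.0]
force: [0.1, -0.4, -1.0]
finger_gap: 0.0617
```

Run:
```python
from h import *
def c(i,x,y,w,h,W,H): return cv2.resize(i[y:y+h,x:x+w],(W,H),interpolation=cv2.INTER_CUBIC)
S=snap("scene");T=snap("top")
s=r.read_state();print(s["t"],s["tcp_pos"],s["force"])
cv2.imwrite("pics/c5.png",np.hstack([c(S["image"],310,90,100,125,400,500),c(T["image"],120,250,80,100,400,500)]))
```

```text
10.4 [0.41307523 0.01874716 0.28371104] [-0.19229093  0.25162917 -0.18415336]
```

View pics/c5.png

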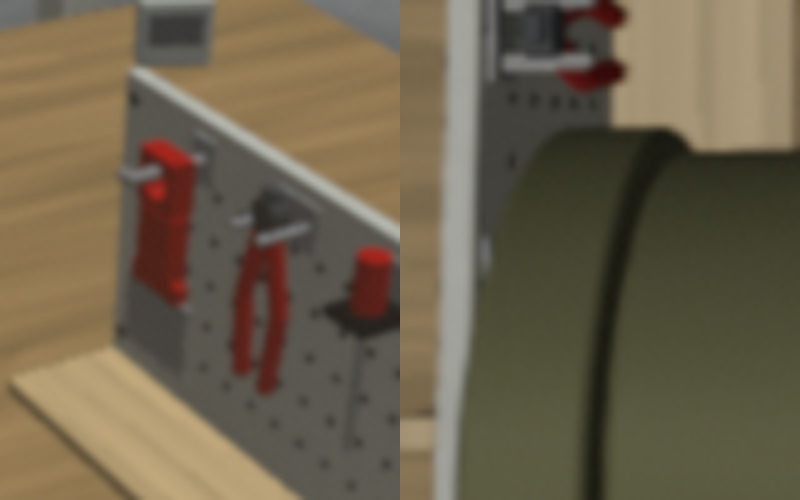

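The scraper hangs on the peg at crop (160,220), blade down and halfway along the peg, and the gripper is clear. I'll let it settle and check that it is still.

>>> arm_command --pt "0 0 0 0 0 0 0.45" --pt "0 0 0 0 0 0 0.45" --pt "0 0 0 0 0 0 0.45" --pt "0 0 0 0 0 0 0.45" --pt "0 0 0 0 0 0 0.45" --pt "0 0 0 0 0 0 0.45" --pt "0 0 0 0 0 0 0.45" --pt "0 0 0 0 0 0 0.45" --pt "0 0 0 0 0 0 0.45" --pt "0 0 0 0 0 0 0.45"

```text
t: 11.65
tcp_pos: [0.4129, 0.0178, 0.2833]
eef_rot: [0.692, 0.722, -0.0, 0.0]
force: [0.3, -0.2, -0.8]
finger_gap: 0.0622
```

Run:
```python
from h import *
I=[];S=None
for k in range(5):
    S=snap("scene");I.append(S["image"][120:195,335:362].astype(float))
print("diffs",[round(cv2.GaussianBlur(abs(i-I[0]),(5,5),0).max(),1) for i in I[1:]])
e=np.array([.4129,.2177,.183]);th=np.radians(2.65);d=np.array([np.cos(th),np.sin(th),0])
print("expected blade corners",proj(S,[e-d*.032-[0,0,.124],e+d*.032-[0,0,.124]]),r.read_state()["t"])
print(r.close_job())
```

```text
diffs [np.float64(1.4), np.float64(1.8), np.float64(1.8), np.float64(1.8)]
expected blade corners [[341.20607344 173.22564447]
 [355.22368417 184.55015021]] 11.9
the job is handed in; nothing more can be done
None
```

I lifted the red scraper out of its block, threaded it onto the empty peg and lowered it until the wrist force changed from about -1 N to +1.3 N. Then I opened the fingers, backed away and handed the job in at about 11.9 s of the 50 s allowed. No verdict was reported.

**Last checks:**
- **Position:** the final picture shows the peg through the hole and the blade down. From the release pose, the hole centre should be about 27 mm out from the board, roughly mid-peg.
- **Stillness:** five frames over about 0.2 s differed by at most 1.8 grey levels, so it was hanging still. The gripper is well clear of it and the wrist force is near zero.
- **Bystanders:** the arm did not go near the spool, jar or loose screwdriver. I did not measure their positions again at the end.
- **Calibration disagreement:** before threading, the blade and the peg both appeared about 1 px (2 mm) higher than predicted. The offset was the same for both, so it did not affect the fit.
- **Not checked:** I printed the expected positions of the hanging blade's corners but did not compare them closely with the picture. The arm hid the peg from the top camera at the end, so the final position rests on the scene view and the release pose.

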